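# Wedge the germination cabinet shut

### The arm

A 6-joint arm with a two-finger parallel gripper is mounted at the origin on a cart in front of the work surface, level with it; the furniture and walls round the work are solid. World frame = base frame: x ahead of the robot, y to its left, z up, the work surface at z = 0. Lengths are in m, angles in rad, forces in N, time in s.
With the tool pointing down it reaches from about 0.4 to 0.825 m from the base axis. Payload 7 kg.
Tool frame: the origin (TCP) lies at the very end of the fingers, on their centre line; the grasp point (between the pads) lies arm.hold_point_z behind it (arm.hold_point_z is the distance from the TCP to the grasp point, in m); z points along the fingers, y is the line along which they close (so a half turn about z gives the same grasp; the last joint's range is limited). The gripper opens to 88 mm and grips with 3 to 60 N. Pads are 19 mm wide; open, the fingers measure 130 mm over their backs; the gripper's body (78 mm by 193 mm) begins 47 mm behind the grasp point.
Start: joints at [-0.825, 0.359, 0.012, 0, -1.224, -0.288], TCP at [0.298, -0.605, 0.227] pointing down, gripper open.
Joint ranges: [-3.07, 3.07], [-1.43, 2.12], [-1.02, 1.25], [-3.03, 1.67], [-3.05, -0], [-3.03, 3.03]. Speed limits (rad/s): [2.39, 2.39, 3.01, 3.14, 3.14, 3.14].

### API

Orientations are given as [roll, pitch, yaw] about the fixed x, y, z axes, in that order (R = Rz(yaw) Ry(pitch) Rx(roll)).
In Python, from station import arm gives the robot as it stands.
- The arm moves only by the shell command python3 nudge.py 'ROWS' [FORCE]. ROWS is a JSON list that holds a single list of rows (three levels of brackets), with 1 to 20 rows, each of 5 numbers: the finger opening in m, then dx, dy, dz in shares of 1 m (1.0 is 1 m), then a turn about the tool's z in a scale on which 1.0 is 4 rad; each row is the pose to reach, as a shift and turn from the pose commanded when the command began, along the tool's axes at that moment; what a row does not reach only later rows make up. A row lasts 1/12 s, in which the tool goes at most 0.0417 m and 0.125 rad, less where a joint would pass 70% of its speed; a pose out of reach is approached as far as the arm can. The fingers move at their own pace and stop on an object; FORCE is the grip in N (left out, the last holds). Time passes only in rows, so rows that do not move let the fingers close. It prints the time, the measured TCP pose, the force, the opening and the grip force at its end. A shift or turn number past 1, either way, is cut back to 1. Input that does not fit is refused with a message, and nothing moves.
- arm.get_state(): the state, without advancing time (a new reading comes with each control period).
- arm.grab_frame(name): name is "scene" or "top" or "wrist"; returns the picture (420x560x3 uint8, red, green, blue); there is no depth.
- arm.camera_params(name): a dict with "fx", "fy", "cx", "cy" (pixels), "T" (4x4, takes a point from camera to world coordinates); the wrist camera has in their place "hand_eye" (4x4, takes a point from camera to tool coordinates, whose origin is the TCP and whose axes are the flange's). Camera axes: x right, y down, z forward; pixel columns grow to the right and rows downward; lengths in m; the calibration is good to about 2 mm. A picture is of the moment at which its call begins: read the wrist's pose just before it. camera_params takes no time and is no camera call.
- arm.job_done(): hands the job in; it is judged then, once.
The state is a dict: "t": time; "q": joint angles; "qd": joint speeds; "joint_efforts": joint torques, N m; "eef_pos": TCP position; "ee_rot": TCP orientation; "force": force on the tool from outside, world axes, zero at the start; "moment": the same for the moment, N m; "width": finger opening in m; "gripper_force": force on a finger pad.
Only numpy, scipy, OpenCV 4.12 (cv2) and the standard library are available. Lean on these libraries where they do the work, as an engineer would, in place of code of your own. Each camera call takes 0.05 s, during which the arm holds its last target. There are 200 camera calls.

### The job

The catch of the low germination cabinet is broken and its door hangs ajar. Swing the door fully shut, then take the tall wooden wedge (the other wedge is too thin to touch the door) and push it nose first, straight in from the front, under the free half of the door, away from the hinges, until it is tight and has pushed the door's black rubber seal up by about 4 mm, and leave it there.

Things in the scene. Friction and masses are not known exactly. Their poses are not given: they have to be found in the camera images.
- tall_wedge: The taller of two wooden wedges (the other: blade 4-13 mm thick, grip top 51 mm). Origin on its underside below the grip; +x to the nose, z up. Blade 36 mm wide, from nose x=+115 mm (8 mm thick), top sloping 1 in 5, to heel x=-30 mm (37 mm thick). Grip: upright tab centred on the origin, 40 mm along x, 26 mm wide in y, top at z=75 mm, blade below it 31 mm high. Lies flat, 0.08-0.17 kg.
- jam_spot (a point): Point on the bench below the closed door's seal, 60 mm from the free edge: where the wedge goes in. Fixed to the cabinet: +x level into it, square to the closed door; +y to the hinge side (left seen from the front); z up. Cabinet in this frame: y=-70 to +190 mm, x=+20 to +190 mm, top z=118 mm, underside z=30 mm on feet; feet set back behind x=+110 mm, nothing else beneath.
- door (a joint): Opening angle of the clear, aluminium-framed door, rad: 0 shut at its stop, + as the free edge swings out to the front. Moves easily, stays where left. In jam_spot's frame: upright hinge axis at x=+12, y=+183 mm; shut, it reaches to y=-60 mm, z=30 to 116 mm, front face x=+6 mm. A knob stands out 18 mm at y=-45, z=85 mm.
- seal (a joint): Lift (m) of the sprung black rubber seal low on the door's front, bead 10 mm thick: 0 at rest (underside 16 mm above the bench), stop at 0.010. Spring 2 N + 0.9 N/mm. The tall wedge first touches it with its origin at jam_spot x=-75 mm, then lifts it 1 mm per 5 mm pushed. The held wedge feels about 4 N down and 1 N back at 1 mm, 7 N and 4 N at 5 mm; friction then holds it.

How it is judged:
By the outcome, as a careful person would: the job done as asked, in the order asked, and still so for the second after the job is handed in, with the robot touching nothing.
It also fails if it takes over 54 s, if anything falls off the work surface, if the arm or the gripper's body presses on something with over 40 N, if the wrist force passes 120 N, or if a joint passes its speed limit or range.

## Working session

There is one attempt and no reset: what is moved stays moved. The work goes in short steps, Python scripts to look and compute and a shell command to move; the robot and the scene stay as the last step left them, time stands still between calls to the robot, and variables do not carry over. Pictures are saved under pics/ and viewed, at most 10 in all, crops included, and the job is handed in when it is done.

```bash
ls; mkdir -p pics
python3 - <<'E'
from station import arm
import cv2,numpy as np
np.set_printoptions(precision=4,suppress=True)
print(arm.get_state(), arm.hold_point_z)
for n in ["scene","top"]:
    cv2.imwrite(f"pics/{n}0.png",arm.grab_frame(n)[:,:,::-1]); print(n,arm.camera_params(n))
print(arm.camera_params("wrist"))
E
```

```text
nudge.py
pics
station.py
{'t': 0.0, 'q': array([-0.8249,  0.3594,  0.0111, -0.0004, -1.2241, -0.2881]), 'qd': array([-0.0001, -0.0008,  0.0014,  0.0008, -0.0019,  0.0012]), 'joint_efforts': array([  0.0007, -58.2719,  29.3056,   6.9973,   0.0069,  -0.0002]), 'eef_pos': array([ 0.2981, -0.6051,  0.2256]), 'ee_rot': array([ 3.1399, -0.0001, -2.6839]), 'force': array([-0.0108, -0.7346, -0.0735]), 'moment': array([0.021 , 0.0012, 0.0016]), 'gripper_force': 0.0, 'width': 0.08761471833526464} 0.0188
scene {'fx': 508.13322247729104, 'fy': 508.13322247729104, 'cx': 282.0038496631773, 'cy': 220.43665297934996, 'T': array([[-0.7792, -0.3244,  0.5363, -0.16  ],
       [-0.6267,  0.3836, -0.6784,  0.8243],
       [ 0.0144, -0.8647, -0.5022,  0.703 ],
       [ 0.    ,  0.    ,  0.    ,  1.    ]])}
top {'fx': 430.3531678563451, 'fy': 430.3531678563451, 'cx': 280.88517507878333, 'cy': 211.46541226992133, 'T': array([[-0.0231, -0.9848,  0.1721,  0.372 ],
       [-0.9997,  0.024 ,  0.0033, -0.0482],
       [-0.0074, -0.1719, -0.9851,  0.9914],
       [ 0.    ,  0.    ,  0.    ,  1.    ]])}
{'fx': 302.1615683120309, 'fy': 302.1615683120309, 'cx': 281.9343796160058, 'cy': 203.09573301288492, 'hand_eye': array([[-0.0002, -0.9604, -0.2785,  0.0759],
       [ 1.    , -0.0003,  0.0005,  0.0018],
       [-0.0005, -0.2785,  0.9604, -0.1576],
       [ 0.    ,  0.    ,  0.    ,  1.    ]])}
```

View pics/scene0.png

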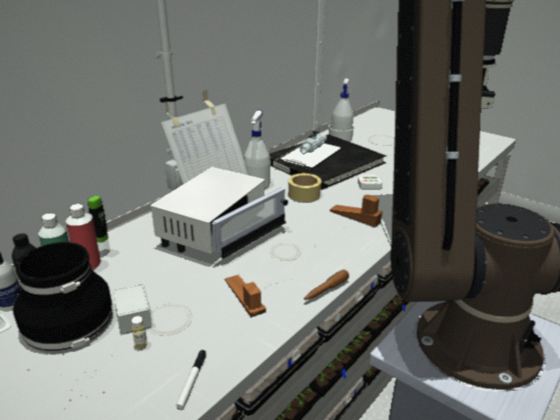

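View pics/top0.png

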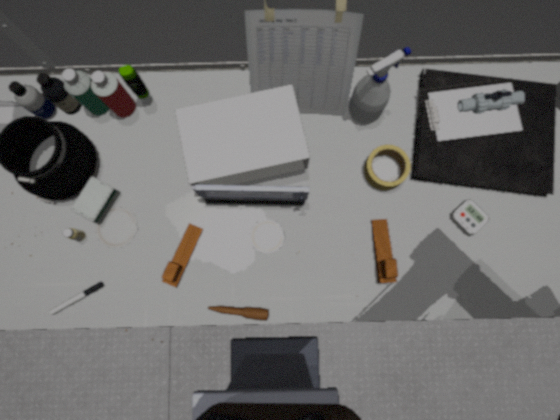

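The cabinet sits at about (245,140) in the top view, with its door ajar at the right end, about (305,195). The two wedges are at (183,255) and (384,250). Next I'll measure both.

```bash
cat > h.py <<'E'
import numpy as np,cv2
np.set_printoptions(precision=4,suppress=True)
from station import arm
def ray(n,uv,T=None):
    p=arm.camera_params(n); T=p["T"] if T is None else T
    d=T[:3,:3]@np.array([(uv[0]-p["cx"])/p["fx"],(uv[1]-p["cy"])/p["fy"],1]); return T[:3,3],d/np.linalg.norm(d)
def onz(n,uv,z,T=None):
    o,d=ray(n,uv,T); return o+d*(z-o[2])/d[2]
def two(a,b):
    (o1,d1),(o2,d2)=a,b
    s=np.linalg.lstsq(np.c_[d1,-d2],o2-o1,rcond=None)[0]
    p,q=o1+s[0]*d1,o2+s[1]*d2; return (p+q)/2,np.linalg.norm(p-q)
E
python3 - <<'E'
from h import *
t=cv2.imread("pics/top0.png"); s=cv2.imread("pics/scene0.png")
for n,im in [("top",t),("scene",s)]:
    h=cv2.cvtColor(im,cv2.COLOR_BGR2HSV)
    m=cv2.inRange(h,(3,130,60),(16,255,255))
    for c in cv2.findContours(m,cv2.RETR_EXTERNAL,cv2.CHAIN_APPROX_NONE)[0]:
        if cv2.contourArea(c)>150:
            print(n,cv2.contourArea(c),cv2.minAreaRect(c),cv2.approxPolyDP(c,2,True)[:,0].tolist())
def crop(im,x,y,w,h,f): return cv2.resize(im[y:y+h,x:x+w],(w*f,h*f),interpolation=cv2.INTER_CUBIC)
a=crop(t,165,75,160,140,3)
A=np.zeros((600,800,3),np.uint8)
A[:420,:480]=a
A[:300,500:800]=crop(t,345,205,75,75,4); A[300:600,500:800]=crop(t,150,220,75,75,4)
cv2.imwrite("pics/c1.png",A)
B=np.zeros((600,800,3),np.uint8)
B[:400,:600]=crop(s,145,160,150,100,4)
B[400:600,:240]=crop(s,215,265,60,50,4);B[400:600,300:540]=crop(s,325,185,60,50,4)
cv2.imwrite("pics/c2.png",B)
E
```

```text
top 306.5 ((238.60397338867188, 311.46038818359375), (55.622581481933594, 9.552356719970703), 5.710593223571777) [[211, 308], [256, 318], [266, 317], [266, 310]]
top 815.5 ((181.06028747558594, 254.47711181640625), (16.36899185180664, 62.37542724609375), 24.227745056152344) [[191, 225], [163, 275], [164, 281], [174, 285], [200, 229]]
top 903.5 ((384.330810546875, 250.64617919921875), (62.14139938354492, 18.605207443237305), 82.87498474121094) [[372, 221], [379, 281], [392, 281], [396, 275], [395, 261], [390, 254], [385, 220]]
scene 687.5 ((247.21139526367188, 292.3020324707031), (46.614295959472656, 20.972339630126953), 55.00798034667969) [[226, 279], [250, 314], [264, 309], [259, 302], [259, 291], [253, 283], [245, 284], [238, 276]]
scene 279.5 ((326.2307434082031, 285.8460998535156), (9.429903030395508, 48.81361770629883), 56.3099365234375) [[347, 273], [337, 273], [305, 298], [334, 286], [345, 279]]
scene 622.0 ((357.7867126464844, 205.42581176757812), (47.594425201416016, 27.226146697998047), 19.17900848388672) [[380, 214], [376, 209], [377, 198], [371, 196], [364, 197], [361, 209], [335, 206], [331, 210], [373, 225]]
```

View pics/c1.png

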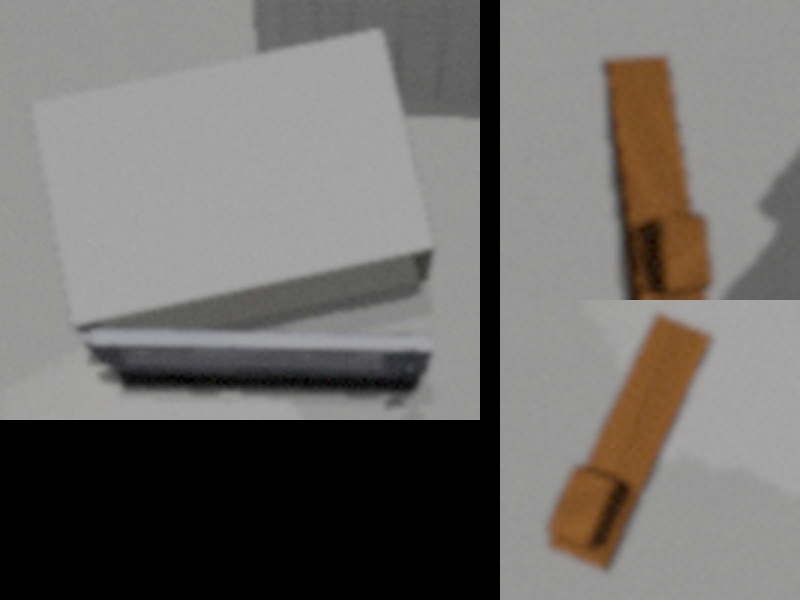

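View pics/c2.png

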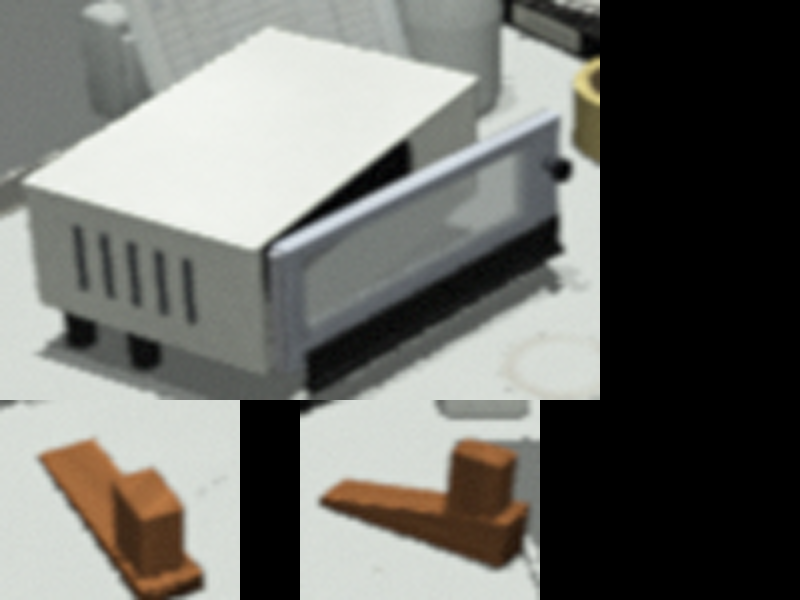

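The right-hand wedge, with the thick heel, looks like the tall one. The next script checks that by triangulating both grip tops, then fits the cabinet and door.

Run:
```python
from h import *
for nm,a,b in [("right",(392,268),(371.2,198.2)),("left",(172.5,271.5),(251.7,287.5))]:
    print(nm,two(ray("top",a),ray("scene",b)))
# right wedge nose: top view corners (372,220.5),(385,219.5)
for z in (0,.008): print("nose",onz("top",(372,220.5),z),onz("top",(386,219.5),z))
print("nose mid 2view",two(ray("top",(379,220)),ray("scene",(332.5,207.8))))
g=onz("top",(392,268),.075); n=onz("top",(379.2,220),.008); d=(n-g)[:2]
print("grip",g,"nose",n,"len",np.linalg.norm(d),"yaw",np.arctan2(d[1],d[0]))
C=[(383,28),(33,103),(78,328),(433,248)]  # back-right, back-left, front-left, front-right
P=np.array([onz("top",(165+(x-1)/3,75+(y-1)/3),.118) for x,y in C]); print(P)
print([np.linalg.norm(P[i]-P[i-1]) for i in range(4)])
# fit frame
L=np.array([(190,-70),(190,190),(20,190),(20,-70)])/1000.
A=L-L.mean(0);B=P[:,:2]-P[:,:2].mean(0);U,S,V=np.linalg.svd(A.T@B);R=(U@V).T
t=P[:,:2].mean(0)-R@L.mean(0); yaw=np.arctan2(R[1,0],R[0,0])
print("jam",t,"yaw",yaw,"det",np.linalg.det(R),"res",(L@R.T+t-P[:,:2]))
def loc(p): return R.T@(np.array(p[:2])-t)
e=[loc(onz("top",(165+x/3,75+y/3),.116)) for x,y in [(92,345),(430,351)]]
print("door pts local",e,"angle",np.arctan2(-(e[1]-e[0])[0],-(e[1]-e[0])[1]))
# scene view cross-check: top corners
S=[(270,28),(478,78),(262,250),(28,183)]
for x,y in S: print("scene corner",onz("scene",(145+x/4,160+y/4),.118), loc(onz("scene",(145+x/4,160+y/4),.118)))
print("door free top scene",loc(onz("scene",(145+555/4,160+113/4),.116)))
for k in[(-.10,0),(-.065,0),(-.045,0)]:
    p=R@np.array(k)+t;print(k,p,np.hypot(*p))
```

```text
right (array([ 0.4058, -0.2774,  0.0712]), np.float64(0.0007200251066624952))
left (array([0.4119, 0.1956, 0.0467]), np.float64(0.0047470106801038485))
nose [ 0.5187 -0.2563  0.    ] [ 0.5202 -0.289   0.    ]
nose [ 0.5175 -0.2546  0.008 ] [ 0.519 -0.287  0.008]
nose mid 2view (array([ 0.5201, -0.271 ,  0.0037]), np.float64(0.0029091810375594853))
grip [ 0.4053 -0.2766  0.075 ] nose [ 0.5182 -0.2713  0.008 ] len 0.11304097622462991 yaw 0.047480498777123264
[[ 0.8049 -0.0766  0.118 ]
 [ 0.754   0.1761  0.118 ]
 [ 0.5873  0.1416  0.118 ]
 [ 0.6388 -0.1071  0.118 ]]
[np.float64(0.16893025328736958), np.float64(0.2578002889812877), np.float64(0.17026005675655034), np.float64(0.25399187997327183)]
jam [ 0.6052 -0.0461] yaw 0.19878156574258302 det 0.9999999999999999 res [[ 0.0003 -0.0005]
 [-0.0001  0.0016]
 [-0.      0.0025]
 [-0.0002 -0.0036]]
door pts local [array([0.0052, 0.18  ]), array([-0.0511, -0.0481])] angle 0.24168964074500923
scene corner [ 0.7985 -0.0718  0.118 ] [ 0.1844 -0.0634]
scene corner [ 0.6362 -0.1047  0.118 ] [ 0.0188 -0.0636]
scene corner [0.5828 0.1461 0.118 ] [0.016  0.1928]
scene corner [0.7464 0.1806 0.118 ] [0.1832 0.1943]
door free top scene [-0.048  -0.0459]
(-0.1, 0) [ 0.5072 -0.0658] 0.5114032681230618
(-0.065, 0) [ 0.5415 -0.0589] 0.5446558058789667
(-0.045, 0) [ 0.5611 -0.055 ] 0.5637522511917725
```

```bash
cat >> h.py <<'E'
J=np.array([.6045,-.0455]);YAW=.199
def L2W(x,y):
    c,s=np.cos(YAW),np.sin(YAW); return J+np.array([c*x-s*y,s*x+c*y])
def W2L(p):
    c,s=np.cos(YAW),np.sin(YAW); d=np.asarray(p)[:2]-J; return np.array([c*d[0]+s*d[1],-s*d[0]+c*d[1]])
from scipy.spatial.transform import Rotation as Ro
def go(p,z,yaw):
    s=arm.get_state(); R=Ro.from_euler("xyz",s["ee_rot"])
    d=R.inv().apply(np.r_[p,z]-s["eef_pos"]); tt=-(yaw-s["ee_rot"][2]); tt=(tt+np.pi)%(2*np.pi)-np.pi
    print("dx dy dz",d,"turn",tt,"now local",W2L(s["eef_pos"]),s["eef_pos"][2],"t",s["t"])
E
python3 - <<'E'
from h import *
go(L2W(-.12,.02),.226,YAW-np.pi); go(L2W(-.12,.02),.075,YAW-np.pi)
E
```

```text
dx dy dz [-0.4113  0.4167  0.0003] turn 0.25869979368453233 now local [-0.411 -0.488] 0.22571310578623244 t 0.1
dx dy dz [-0.4113  0.4164  0.1513] turn 0.25869979368453233 now local [-0.411 -0.488] 0.22571310578623244 t 0.1
```

The rows are not in the units I measure in: turns go in shares of 4 rad. I convert before sending: 0.259 rad / 4 = 0.0648.

```bash
python3 nudge.py '[[[0,-0.1,0.1,0,0.025],[0,-0.2,0.2,0,0.05],[0,-0.3,0.3,0,0.0648],[0,-0.411,0.417,0,0.0648],[0,-0.411,0.417,0,0.0648],[0,-0.411,0.417,0,0.0648],[0,-0.411,0.417,0,0.0648],[0,-0.411,0.417,0,0.0648],[0,-0.411,0.417,0,0.0648],[0,-0.411,0.417,0,0.0648],[0,-0.411,0.417,0,0.0648],[0,-0.411,0.417,0,0.0648],[0,-0.411,0.417,0,0.0648],[0,-0.411,0.417,0.02,0.0648],[0,-0.411,0.417,0.05,0.0648],[0,-0.411,0.417,0.09,0.0648],[0,-0.411,0.417,0.13,0.0648],[0,-0.411,0.417,0.151,0.0648],[0,-0.411,0.417,0.151,0.0648],[0,-0.411,0.417,0.151,0.0648]]]' 20
python3 - <<'E'
from h import *
go(L2W(-.0035,.02),.075,YAW-np.pi)
E
```

```text
t: 1.77
eef_pos: [0.4821, -0.05, 0.0751]
ee_rot: [-3.141, -0.003, -2.942]
force: [0.5, 0.3, 1.3]
width: 0.0005
gripper_force: 0.0
dx dy dz [-0.1174  0.0002 -0.0003] turn 0.0001591462396413057 now local [-0.1209  0.0198] 0.07505014193717575 t 1.7667
```

```bash
python3 nudge.py '[[[0,-0.02,0,0,0],[0,-0.04,0,0,0],[0,-0.05,0,0,0],[0,-0.06,0,0,0],[0,-0.07,0,0,0],[0,-0.077,0,0,0],[0,-0.084,0,0,0],[0,-0.09,0,0,0],[0,-0.095,0,0,0],[0,-0.1,0,0,0],[0,-0.104,0,0,0],[0,-0.108,0,0,0],[0,-0.108,0,0,0]]]'
python3 nudge.py '[[[0,-0.002,0,0,0],[0,-0.004,0,0,0],[0,-0.004,0,0,0]]]'
python3 - <<'E'
from h import *
go(L2W(-.0035,.02),.075,YAW-np.pi)
cv2.imwrite("pics/s2.png",arm.grab_frame("scene")[150:270,140:300,::-1].repeat(4,0).repeat(4,1))
E
```

```text
t: 2.85
eef_pos: [0.5893, -0.0283, 0.0755]
ee_rot: [-3.142, 0.0, -2.943]
force: [0.7, 0.3, -0.0]
width: 0.0004
gripper_force: 0.0
t: 3.1
eef_pos: [0.5928, -0.0276, 0.0756]
ee_rot: [-3.142, 0.0, -2.943]
force: [-0.1, 0.0, -0.0]
width: 0.0004
gripper_force: 0.0
dx dy dz [-0.0045  0.0001  0.0006] turn -0.00011950396925408668 now local [-0.008   0.0199] 0.07560559880464447 t 3.1
```

View pics/s2.png

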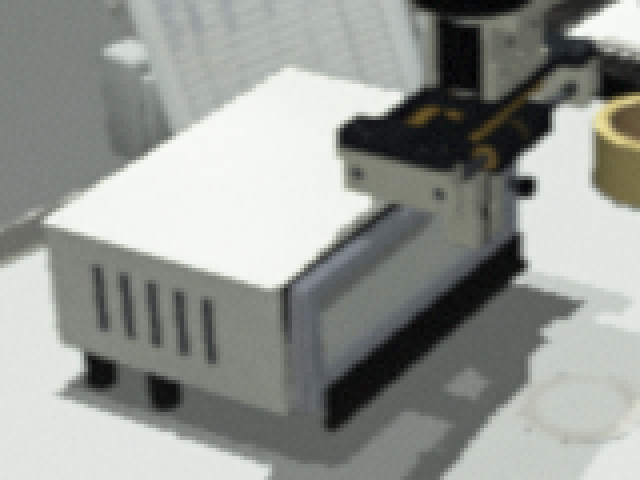

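The door is nearly shut, with only a thin gap by the frame near (330,260), and the fingers are on it. I'll keep pushing in small steps until the stop shows up as force.

```bash
python3 nudge.py '[[[0,-0.002,0,0,0],[0,-0.004,0,0,0],[0,-0.004,0,0,0]]]'
python3 nudge.py '[[[0,-0.001,0,0,0],[0,-0.002,0,0,0],[0,-0.002,0,0,0]]]'
```

```text
t: 3.4
eef_pos: [0.5968, -0.0268, 0.0756]
ee_rot: [-3.142, 0.0, -2.943]
force: [0.3, -0.2, 0.0]
width: 0.0003
gripper_force: 0.0
t: 3.65
eef_pos: [0.5985, -0.0264, 0.0756]
ee_rot: [-3.142, 0.0, -2.943]
force: [0.5, 0.5, 1.0]
width: 0.0003
gripper_force: 0.0
```

```bash
python3 nudge.py '[[[0,-0.001,0,0,0],[0,-0.002,0,0,0],[0,-0.002,0,0,0]]]'
python3 nudge.py '[[[0,-0.001,0,0,0],[0,-0.002,0,0,0],[0,-0.002,0,0,0]]]'
```

```text
t: 3.9
eef_pos: [0.5986, -0.0265, 0.0753]
ee_rot: [3.141, -0.003, -2.943]
force: [-6.3, -0.6, 3.3]
width: 0.0004
gripper_force: 3.0
t: 4.15
eef_pos: [0.5986, -0.0266, 0.075]
ee_rot: [3.141, -0.007, -2.944]
force: [-12.3, -0.2, 9.0]
width: 0.0005
gripper_force: 6.0
```

The door is against its stop: force rises to 12 N with no further motion. Now back off, lift, and go over the tall wedge.

```bash
python3 nudge.py '[[[0,0.02,0,0,0],[0,0.05,0,0,0],[0,0.08,0,0,0],[0,0.1,0,-0.03,0],[0,0.11,0,-0.07,0],[0,0.11,0,-0.11,0],[0,0.11,0,-0.13,0],[0,0.11,0,-0.13,0]]]'
python3 - <<'E'
from h import *
go((.405,-.277),.2,.047-np.pi)
E
```

```text
t: 4.82
eef_pos: [0.4974, -0.0471, 0.2115]
ee_rot: [-3.141, 0.01, -2.942]
force: [0.4, 0.2, -0.1]
width: 0.0007
gripper_force: 0.0
dx dy dz [ 0.1363 -0.207   0.0102] turn 0.15272063142518943 now local [-0.1053  0.0196] 0.2114877811397135 t 4.8167
```

Scaled: 0.153 rad / 4 = 0.0383.

```bash
python3 nudge.py '[[[0.07,0.03,-0.04,0,0.0125],[0.07,0.06,-0.08,0,0.025],[0.07,0.09,-0.12,0.01,0.0383],[0.07,0.12,-0.16,0.01,0.0383],[0.07,0.136,-0.19,0.01,0.0383],[0.07,0.136,-0.207,0.01,0.0383],[0.07,0.136,-0.207,0.01,0.0383],[0.07,0.136,-0.207,0.01,0.0383],[0.07,0.136,-0.207,0.01,0.0383]]]'
python3 - <<'E'
from h import *
s=arm.get_state(); im=arm.grab_frame("wrist")[:,:,::-1]; cv2.imwrite("pics/w1.png",im)
tp=arm.grab_frame("top")[:,:,::-1]; cv2.imwrite("pics/t2.png",tp)
T=np.eye(4);T[:3,:3]=Ro.from_euler("xyz",s["ee_rot"]).as_matrix();T[:3,3]=s["eef_pos"]
np.save("Tw1.npy",T@arm.camera_params("wrist")["hand_eye"]); print(s["eef_pos"],s["ee_rot"])
E
```

```text
t: 5.57
eef_pos: [0.4018, -0.2774, 0.1952]
ee_rot: [3.141, -0.0, -3.097]
force: [-0.2, 0.3, -0.1]
width: 0.055
gripper_force: 0.0
[ 0.4018 -0.2774  0.1952] [ 3.1413 -0.0003 -3.0975]
```

View pics/w1.png

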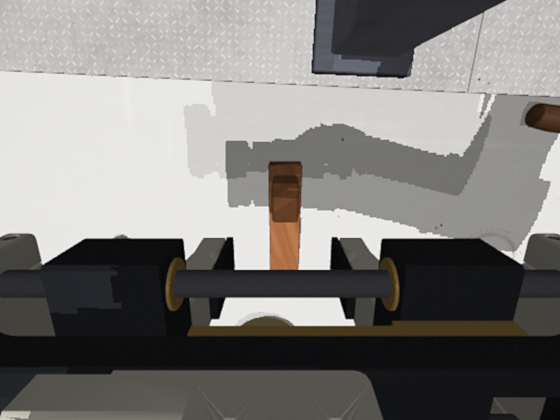

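The wrist view shows the heel at rows 163–177, the grip tab at columns 272–299 up to about row 222, and the blade running down to row 270. Measuring from those now.

Run:
```python
from h import *
T=np.load("Tw1.npy"); im=cv2.imread("pics/w1.png"); h=cv2.cvtColor(im,cv2.COLOR_BGR2HSV)
m=cv2.inRange(h,(3,90,40),(18,255,255)); m[:, :240]=0;m[:,330:]=0
for r in range(160,270,6):
    x=np.where(m[r])[0]
    if len(x): print(r,x[0],x[-1]+1, h[r,285])
# blade edges rows 228..264; blade upper-edge height by x: iterate z=0.031-x/5
def blade(uv):
    z=.02
    for _ in range(6):
        p=onz("wrist",uv,z,T); z=.031-(p[0]-.405)/5
    return p
for r in (228,246,262):
    x=np.where(m[r])[0]; a,b=blade((x[0],r)),blade((x[-1]+1,r)); print("blade",r,a,b,"w",np.linalg.norm(a-b),"mid",(a+b)/2)
for r in (165,178,190,205,220):
    x=np.where(m[r])[0]
    for z in (.037,.075): print(r,z,onz("wrist",(x[0],r),z,T),onz("wrist",(x[-1]+1,r),z,T))
A=im[150:280,230:340]; cv2.imwrite("pics/w1c.png",cv2.resize(A,None,fx=4.5,fy=4.5,interpolation=cv2.INTER_CUBIC))
# door check in top
```

```text
166 269 302 [ 12 154  78]
172 269 302 [ 12 150  78]
178 269 301 [ 13 150  51]
184 269 301 [ 12 157  70]
190 269 301 [ 11 153  80]
196 269 301 [ 11 151  83]
202 269 301 [ 11 153 110]
208 270 300 [ 12 156  98]
214 270 300 [ 12 158  97]
220 270 300 [ 11 154  91]
226 270 300 [ 12 151 174]
232 270 300 [ 12 154 167]
238 270 299 [ 12 154 174]
244 270 299 [ 12 150 175]
250 270 299 [ 11 151 172]
256 270 299 [ 12 151 171]
262 270 298 [ 12 154 175]
268 270 298 [ 12 152 184]
blade 228 [ 0.452  -0.2876  0.0216] [ 0.4503 -0.2526  0.0219] w 0.03505317436095256 mid [ 0.4511 -0.2701  0.0218]
blade 246 [ 0.4771 -0.2869  0.0166] [ 0.4754 -0.252   0.0169] w 0.03501735179680872 mid [ 0.4762 -0.2694  0.0168]
blade 262 [ 0.5008 -0.2863  0.0118] [ 0.4991 -0.2515  0.0122] w 0.03484529706159804 mid [ 0.5    -0.2689  0.012 ]
165 0.037 [ 0.3756 -0.2906  0.037 ] [ 0.3741 -0.256   0.037 ]
165 0.075 [ 0.3696 -0.2892  0.075 ] [ 0.3682 -0.2588  0.075 ]
178 0.037 [ 0.3895 -0.2901  0.037 ] [ 0.388  -0.2562  0.037 ]
178 0.075 [ 0.3818 -0.2889  0.075 ] [ 0.3804 -0.259   0.075 ]
190 0.037 [ 0.4026 -0.2897  0.037 ] [ 0.4011 -0.2554  0.037 ]
190 0.075 [ 0.3933 -0.2885  0.075 ] [ 0.392  -0.2583  0.075 ]
205 0.037 [ 0.4194 -0.2892  0.037 ] [ 0.4179 -0.2554  0.037 ]
205 0.075 [ 0.4081 -0.288   0.075 ] [ 0.4068 -0.2583  0.075 ]
220 0.037 [ 0.4366 -0.2875  0.037 ] [ 0.4352 -0.2544  0.037 ]
220 0.075 [ 0.4232 -0.2865  0.075 ] [ 0.422  -0.2574  0.075 ]
```

View pics/w1c.png

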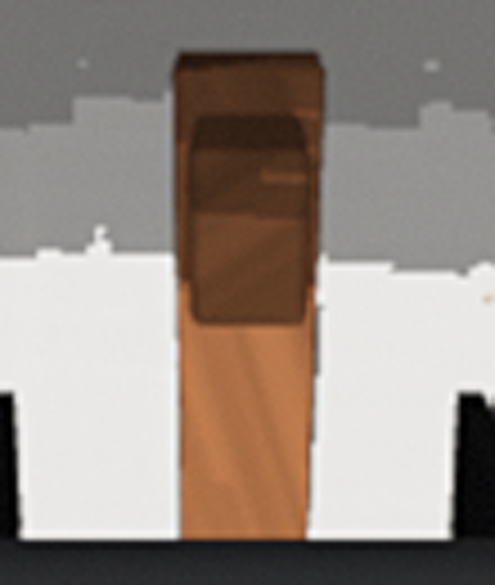

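Run:
```python
from h import *
go((.405,-.2727),.041,.037-np.pi)
```

```text
dx dy dz [-0.0028  0.0035  0.1545] turn 0.00990857339727702 now local [-0.2438 -0.1863] 0.1954571331604295 t 5.6667
```

Scaled: 0.01 rad / 4 = 0.0025.

```bash
python3 nudge.py '[[[0.07,-0.003,0.0035,0.03,0.0025],[0.07,-0.003,0.0035,0.065,0.0025],[0.07,-0.003,0.0035,0.1,0.0025],[0.07,-0.003,0.0035,0.125,0.0025],[0.07,-0.003,0.0035,0.145,0.0025],[0.07,-0.003,0.0035,0.1545,0.0025],[0.07,-0.003,0.0035,0.1545,0.0025],[0.07,-0.003,0.0035,0.1545,0.0025]]]'
python3 nudge.py '[[[0,0,0,0,0],[0,0,0,0,0],[0,0,0,0,0],[0,0,0,0,0],[0,0,0,0,0],[0,0,0,0,0],[0,0,0,0,0],[0,0,0,0,0]]]' 40
```

```text
t: 6.33
eef_pos: [0.4056, -0.2729, 0.0415]
ee_rot: [-3.141, -0.0, -3.104]
force: [-0.3, 1.2, 0.3]
width: 0.0697
gripper_force: 0.0
t: 7.0
eef_pos: [0.4048, -0.2736, 0.0411]
ee_rot: [-3.142, 0.0, -3.106]
force: [0.3, -0.3, 1.6]
width: 0.0256
gripper_force: 40.0
```

Gripped: the 25.6 mm opening matches the 26 mm tab. Lift, carry it to the front of the cabinet and square it up.

Run:
```python
from h import *
go(L2W(-.155,0),.043,YAW-np.pi)
```

```text
dx dy dz [-0.0547  0.1956 -0.0019] turn -0.16334578021087953 now local [-0.2408 -0.1841] 0.0411177808841305 t 7.0
```

Scaled: -0.1635 rad / 4 = -0.0409.

```bash
python3 nudge.py '[[[0,0,0,-0.02,0],[0,0,0,-0.04,0],[0,-0.01,0.02,-0.04,-0.0075],[0,-0.02,0.05,-0.04,-0.015],[0,-0.03,0.08,-0.04,-0.0225],[0,-0.04,0.11,-0.04,-0.03],[0,-0.05,0.14,-0.04,-0.0375],[0,-0.055,0.17,-0.04,-0.0409],[0,-0.055,0.19,-0.04,-0.0409],[0,-0.055,0.1955,-0.04,-0.0409],[0,-0.055,0.1955,-0.03,-0.0409],[0,-0.055,0.1955,-0.015,-0.0409],[0,-0.055,0.1955,-0.003,-0.0409],[0,-0.055,0.1955,-0.003,-0.0409]]]'
python3 - <<'E'
from h import *
for n in("top","scene"): cv2.imwrite(f"pics/{n}3.png",arm.grab_frame(n)[:,:,::-1])
t=cv2.imread("pics/top3.png")[80:280,160:340];s=cv2.imread("pics/scene3.png")[150:300,140:320]
A=np.zeros((600,800,3),np.uint8);A[:444,:400]=cv2.resize(t,(400,444),interpolation=2);A[:333,400:]=cv2.resize(s,(400,333),interpolation=2);cv2.imwrite("pics/c3.png",A)
go(L2W(-.075,0),.041,YAW-np.pi)
E
```

```text
t: 8.17
eef_pos: [0.4511, -0.0767, 0.0421]
ee_rot: [3.141, -0.004, -2.943]
force: [-0.4, -1.0, -1.1]
width: 0.0259
gripper_force: 40.0
dx dy dz [-0.0803  0.0004  0.0028] turn 8.735874029719426e-05 now local [-0.1552 -0.0004] 0.04388720203834304 t 8.2667
```

View pics/c3.png

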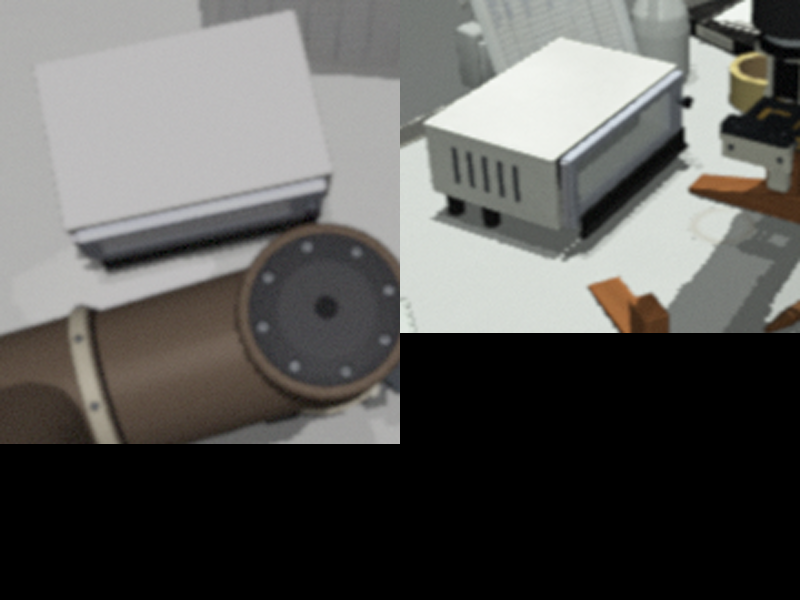

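The door is shut and parallel to the cabinet front, and the wedge is lined up ahead of the seal. Lower it to the bench, then slide it in.

```bash
python3 nudge.py '[[[0,0,0,0.001,0],[0,0,0,0.0025,0],[0,0,0,0.0025,0]]]'
python3 nudge.py '[[[0,-0.015,0,0,0],[0,-0.03,0,0,0],[0,-0.045,0,0,0],[0,-0.057,0,0,0],[0,-0.065,0,0,0],[0,-0.07,0,0,0],[0,-0.07,0,0,0]]]'
python3 nudge.py '[[[0,-0.003,0,0,0],[0,-0.006,0,0,0],[0,-0.006,0,0,0],[0,-0.006,0,0,0]]]'
python3 -c "
from h import *
go(L2W(-.055,0),.041,YAW-np.pi)"
```

```text
t: 8.52
eef_pos: [0.4531, -0.0763, 0.0419]
ee_rot: [3.142, 0.001, -2.943]
force: [0.4, -0.1, -1.5]
width: 0.0258
gripper_force: 40.0
t: 9.1
eef_pos: [0.5221, -0.0622, 0.0415]
ee_rot: [-3.142, 0.0, -2.942]
force: [-0.3, -0.3, -1.2]
width: 0.0255
gripper_force: 40.0
t: 9.43
eef_pos: [0.5271, -0.0612, 0.0416]
ee_rot: [3.142, -0.0, -2.942]
force: [0.3, 0.6, -1.3]
width: 0.0255
gripper_force: 40.0
dx dy dz [-0.0239  0.0001  0.0006] turn 0.00022870441508571204 now local [-0.0789 -0.0001] 0.041606597610960375 t 9.4333
```

```bash
python3 nudge.py '[[[0,0,0,0.0005,0],[0,0,0,0.001,0],[0,0,0,0.001,0]]]' | egrep 'pos|^force'
python3 nudge.py '[[[0,-0.002,0,0,0],[0,-0.004,0,0,0],[0,-0.004,0,0,0]]]'| egrep 'pos|^force'
python3 nudge.py '[[[0,-0.002,0,0,0],[0,-0.004,0,0,0],[0,-0.004,0,0,0]]]'| egrep 'pos|^force'
```

```text
eef_pos: [0.5271, -0.0612, 0.0411]
force: [-2.6, 1.1, 5.9]
eef_pos: [0.5309, -0.0606, 0.0411]
force: [-3.1, -0.6, 6.4]
eef_pos: [0.5329, -0.0604, 0.0411]
force: [-9.2, -2.3, 12.7]
```

```bash
python3 nudge.py '[[[0,0,0,-0.0005,0],[0,0,0,-0.001,0],[0,0,0,-0.001,0]]]'
python3 - <<'E'
from h import *
s=arm.get_state(); print(s["moment"],s["force"]); go(L2W(-.055,0),.041,YAW-np.pi)
A=cv2.resize(arm.grab_frame("scene")[165:265,230:350,::-1],None,fx=5,fy=5,interpolation=2);cv2.imwrite("pics/c4.png",A)
E
```

```text
t: 10.43
eef_pos: [0.5335, -0.06, 0.0413]
ee_rot: [3.141, -0.002, -2.943]
force: [-3.3, -1.0, 1.1]
width: 0.0254
gripper_force: 40.0
[-0.5197  1.4538 -0.058 ] [-3.2558 -0.9976  1.142 ]
dx dy dz [-0.0174  0.0002  0.0003] turn -0.0003294192363494375 now local [-0.0724 -0.0002] 0.04129489689792734 t 10.4333
```

View pics/c4.png

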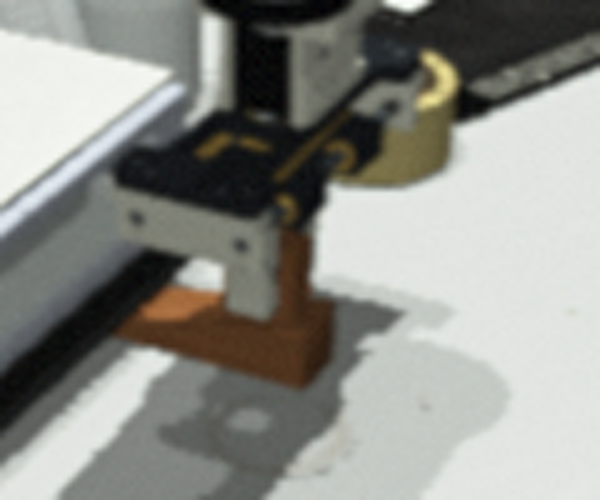

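The nose is under the black seal. Continuing in small steps while watching force.

```bash
for i in 1 2; do python3 nudge.py '[[[0,-0.002,0,0,0],[0,-0.004,0,0,0],[0,-0.004,0,0,0]]]'| egrep 'pos|^force|rot'; done
python3 -c "
from h import *
go(L2W(-.055,0),.041,YAW-np.pi);print(arm.get_state()['moment'])"
```

```text
eef_pos: [0.5381, -0.059, 0.0412]
ee_rot: [3.142, -0.002, -2.943]
force: [-5.8, -1.3, 0.8]
eef_pos: [0.5417, -0.0584, 0.0412]
ee_rot: [3.142, -0.003, -2.943]
force: [-6.4, -2.1, 3.0]
dx dy dz [-0.0091  0.0002  0.0002] turn -4.056260346452234e-05 now local [-0.0641 -0.0002] 0.041197837872510135 t 10.9833
[-0.4783  2.0229 -0.0269]
```

```bash
for i in 1 2; do python3 nudge.py '[[[0,-0.0025,0,0,0],[0,-0.005,0,0,0],[0,-0.005,0,0,0]]]'| egrep 'pos|^force|rot'; done
python3 nudge.py '[[[0,0,0,0,0],[0,0,0,0,0]]]' | egrep 'pos|^force|rot'
python3 -c "
from h import *
go(L2W(-.0535,0),.041,YAW-np.pi);print(arm.get_state()['moment'])"
```

```text
eef_pos: [0.5461, -0.0575, 0.0412]
ee_rot: [3.142, -0.004, -2.943]
force: [-7.6, -1.4, 4.0]
eef_pos: [0.5505, -0.0567, 0.0412]
ee_rot: [3.142, -0.004, -2.943]
force: [-10.2, -1.9, 5.1]
eef_pos: [0.5505, -0.0567, 0.0412]
ee_rot: [3.142, -0.004, -2.943]
force: [-8.6, -3.0, 4.8]
dx dy dz [-0.0017  0.0003  0.0001] turn -0.00028033742272670636 now local [-0.0552 -0.0003] 0.041150593583996864 t 11.65
[-0.6928  2.8983  0.0018]
```

```bash
python3 nudge.py '[[[0,-0.001,0,0,0],[0,-0.002,0,0,0],[0,-0.002,0,0,0]]]' | egrep 'pos|^force'
python3 nudge.py '[[[0.06,0,0,0,0],[0.06,0,0,0,0],[0.06,0,0,0,0],[0.06,0,0,0,0],[0.06,0,0,0,0],[0.06,0,0,0,0]]]'
python3 nudge.py '[[[0.06,0,0,-0.02,0],[0.06,0,0,-0.05,0],[0.06,0,0,-0.08,0],[0.06,0.02,0,-0.11,0],[0.06,0.06,0,-0.13,0],[0.06,0.1,-0.04,-0.13,0],[0.06,0.12,-0.08,-0.13,0],[0.06,0.12,-0.12,-0.13,0],[0.06,0.12,-0.16,-0.13,0],[0.06,0.12,-0.2,-0.13,0],[0.06,0.12,-0.24,-0.13,0],[0.06,0.12,-0.24,-0.13,0]]]'
python3 - <<'E'
from h import *
a=arm.grab_frame("scene")[:,:,::-1];b=arm.grab_frame("top")[:,:,::-1]
cv2.imwrite("pics/s5.png",a);cv2.imwrite("pics/t5.png",b)
A=np.zeros((600,800,3),np.uint8)
A[:500,:440]=cv2.resize(a[165:265,255:343],(440,500),interpolation=2)
A[:480,440:800]=cv2.resize(b[160:280,230:320],(360,480),interpolation=2);cv2.imwrite("pics/c5.png",A)
E
```

```text
eef_pos: [0.5517, -0.0565, 0.0411]
force: [-12.3, -2.7, 8.0]
t: 12.4
eef_pos: [0.5551, -0.0555, 0.0416]
ee_rot: [-3.142, 0.001, -2.942]
force: [1.5, 0.4, -1.0]
width: 0.0579
gripper_force: 0.0
t: 13.4
eef_pos: [0.4853, -0.3194, 0.1713]
ee_rot: [-3.14, -0.0, -2.945]
force: [1.4, 0.9, 0.7]
width: 0.0603
gripper_force: 0.0
```

View pics/c5.png

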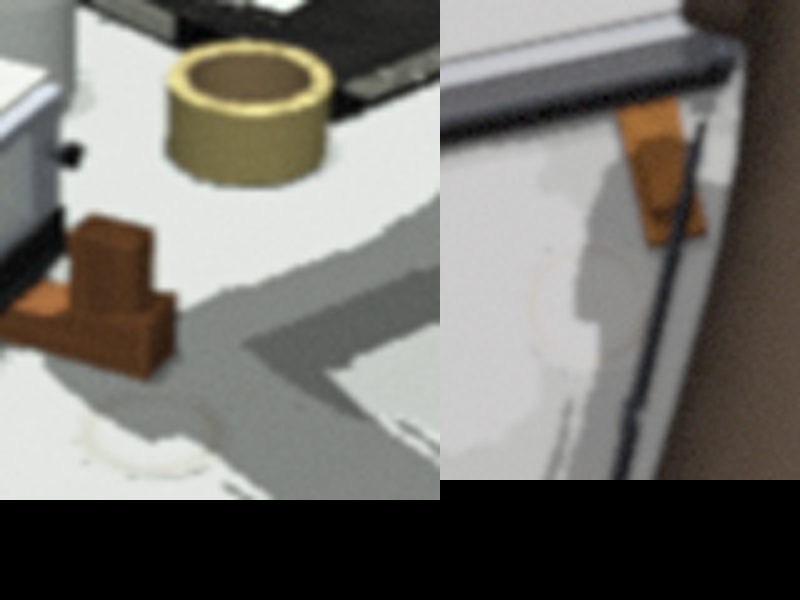

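The wedge is under the seal in the free half, square to the door, and the door is still shut. Its grip top is at about (285,204) in the top view and its heel corner at (285,240.5) in the scene view. I'll check the depth.

Run:
```python
from h import *
p=onz("top",(285.1,204.1),.075);print("grip top",p,W2L(p))
p=onz("scene",(285,240.6),0);print("heel corner (exp -85,+18)",p,W2L(p))
p=onz("scene",(255+175/5,165+372/5-2),0)
# same feature check at known pose: scene initial heel-left... right wedge: heel near corner (373,225) expected
q=onz("scene",(373,225),0);print("initial heel corner",q, "expected",np.array([.405,-.2735])+np.array([[np.cos(.037),-np.sin(.037)],[np.sin(.037),np.cos(.037)]])@np.array([-.03,.018]))
# heel edge lines in scene from mask
im=cv2.imread("pics/s5.png");h=cv2.cvtColor(im,cv2.COLOR_BGR2HSV);m=cv2.inRange(h,(3,120,50),(16,255,255))
for c in cv2.findContours(m,cv2.RETR_EXTERNAL,cv2.CHAIN_APPROX_NONE)[0]:
    if cv2.contourArea(c)>150: print(cv2.approxPolyDP(c,1.5,True)[:,0].tolist())
im=cv2.imread("pics/t5.png");h=cv2.cvtColor(im,cv2.COLOR_BGR2HSV);m=cv2.inRange(h,(3,120,50),(16,255,255))
for c in cv2.findContours(m,cv2.RETR_EXTERNAL,cv2.CHAIN_APPROX_NONE)[0]:
    if cv2.contourArea(c)>150: print(cv2.approxPolyDP(c,1.5,True)[:,0].tolist())
```

```text
grip top [ 0.548  -0.0546  0.075 ] [-0.0571  0.0022]
heel corner (exp -85,+18) [ 0.52   -0.0496  0.    ] [-0.0836  0.0126]
initial heel corner [ 0.3858 -0.2663  0.    ] expected [ 0.3744 -0.2566]
[[226, 279], [251, 315], [264, 310], [264, 307], [259, 302], [259, 291], [253, 283], [245, 284], [238, 276]]
[[347, 273], [341, 271], [330, 277], [324, 284], [313, 290], [305, 298], [314, 296], [328, 287], [343, 281], [347, 277]]
[[252, 231], [284, 239], [288, 231], [288, 224], [283, 222], [284, 212], [272, 209], [268, 212], [270, 220], [268, 222], [262, 221]]
[[211, 308], [240, 313], [255, 318], [261, 318], [263, 310], [256, 308]]
[[191, 225], [163, 276], [164, 281], [176, 285], [200, 232], [200, 229]]
[[287, 184], [274, 187], [283, 220], [286, 219], [290, 205]]
```

```bash
python3 -c "
from station import arm
print(arm.get_state()['t'],arm.job_done())"
```

```text
the job is handed in; nothing more can be done
13.5 None
```

I swung the door shut against its stop and left the tall wedge tight under the free half, about 55 mm short of the jam spot; that should lift the seal about 4 mm, though I inferred the lift from depth rather than measuring it. The arm is clear, and I handed the job in at 13.5 s.

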